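# Touch off the weld fixture's three reference posts

### The job

Touch off the three reference posts on the weld-fixture plate in order, to teach the cell its work frame: first the tall post with the round cap (origin), then the low post with the long bar cap, then the post with the square cap. Touch each cap lightly from above with the fingertips so that it goes down about half of its 15 mm travel and stays there, and do not drive it to its stop. Nothing is to be grasped, lifted or shoved: leave the posts standing where they are and leave the bracket, nozzle and wrench alone, then draw clear.

Things in the scene. Friction and masses are not known exactly. Their poses are not given: they have to be found in the camera images.
- plate: Flat dark steel weld-fixture plate, 320 mm (its x) by 420 mm (its y), 20 mm thick, lying fixed on the table; origin at the centre of its underside, z up. A low steel stop bar (12 mm high) runs along its +x edge. The three touch-off posts, the bracket and the nozzle stand loose on it.
- round_post: The tall touch-off post, standing loose and upright on the plate: round dark steel base 64 mm across and 16 mm high, dark stem 30 mm across, bright aluminium cap on a sliding 14 mm rod. About 0.65 kg, shifts if pushed sideways. Origin at the centre of the underside of the base, z up; with the cap raised the whole is 90 mm high.
- round_post_top (a point): Centre of the flat upper face of the tall post's cap; it goes down with the cap. Seen from above the cap is a round disc, 46 mm across (in the post's own axes), 10 mm thick.
- round_post_cap (a joint): How far the tall post's cap has been pushed down, in m: 0 raised (as it starts), 0.015 at its bottom stop on the stem. It slides straight down against dry friction, needing about 3 N to start and about 5.5 N near the stop, and stays where it is left; it does not spring back, so being half-way down shows that it has been touched.
- bar_post: The low touch-off post, standing loose and upright on the plate: round dark steel base 64 mm across and 16 mm high, dark stem 30 mm across, bright aluminium cap on a sliding 14 mm rod. About 0.65 kg, shifts if pushed sideways. Origin at the centre of the underside of the base, z up; with the cap raised the whole is 55 mm high.
- bar_post_top (a point): Centre of the flat upper face of the low post's cap; it goes down with the cap. Seen from above the cap is a long narrow bar, 22 mm along x and 64 mm along y (in the post's own axes), 10 mm thick.
- bar_post_cap (a joint): How far the low post's cap has been pushed down, in m: 0 raised (as it starts), 0.015 at its bottom stop on the stem. It slides straight down against dry friction, needing about 3 N to start and about 5.5 N near the stop, and stays where it is left; it does not spring back, so being half-way down shows that it has been touched.
- square_post: The middle-height touch-off post, standing loose and upright on the plate: round dark steel base 64 mm across and 16 mm high, dark stem 30 mm across, bright aluminium cap on a sliding 14 mm rod. About 0.65 kg, shifts if pushed sideways. Origin at the centre of the underside of the base, z up; with the cap raised the whole is 72 mm high.
- square_post_top (a point): Centre of the flat upper face of the middle-height post's cap; it goes down with the cap. Seen from above the cap is a square, 42 x 42 mm (in the post's own axes), 10 mm thick.
- square_post_cap (a joint): How far the middle-height post's cap has been pushed down, in m: 0 raised (as it starts), 0.015 at its bottom stop on the stem. It slides straight down against dry friction, needing about 3 N to start and about 5.5 N near the stop, and stays where it is left; it does not spring back, so being half-way down shows that it has been touched.
- bracket: Bystander: loose steel angle bracket, foot 50 x 45 mm, upright leg 50 mm high; origin at the centre of the foot's underside. Leave alone.
- nozzle: Bystander: loose copper torch nozzle standing on its wide end, 28 mm across, 56 mm high; origin at the centre of its underside. Leave alone.
- wrench: Bystander: loose steel wrench, 150 mm long, lying on the table to the robot's left of the plate; origin under its middle. Leave alone.
Things that resemble listed ones, but are neither listed nor needed, are in the scene too. Leave any green look-alike of the round_post alone.

How it is judged:
By the outcome, as a careful person would: the job done as asked, in the order asked, and still so for the second after the job is handed in, with the robot touching nothing.
It also fails if it takes over 51 s, if anything falls off the work surface, if the arm or the gripper's body presses on something with over 40 N, if the wrist force passes 120 N, or if a joint passes its speed limit or range.

### The arm

A 6-joint arm with a two-finger parallel gripper is mounted at the origin on the work surface. World frame = base frame: x ahead of the robot, y to its left, z up, the work surface at z = 0. Lengths are in m, angles in rad, forces in N, time in s.
With the tool pointing down it reaches from about 0.4 to 0.925 m from the base axis. Payload 12.5 kg.
Tool frame: the origin (TCP) lies at the very end of the fingers, on their centre line; the grasp point (between the pads) lies 19 mm behind it (grip_point_offset is the distance from the TCP to the grasp point, in m); z points along the fingers, y is the line along which they close (so a half turn about z gives the same grasp; the last joint's range is limited). The gripper opens to 95 mm and grips with 3 to 60 N. Pads are 20 mm wide; open, the fingers measure 119 mm over their backs; the gripper's body (75 mm by 180 mm) begins 59 mm behind the grasp point.
Start: joints at [-1.387, 0.491, 1.559, -0, 1.092, -0.106], TCP at [0.179, -0.599, 0.215] pointing down, gripper open.
Joint ranges: [-3.1, 3.1], [-0.84, 2.19], [0.05, 2.79], [-1.13, 4.28], [0.06, 2.93], [-2.69, 2.69]. Speed limits (rad/s): [2.22, 2.22, 2.79, 3.14, 3.14, 3.14].

### API

Orientations are given as a rotation vector (axis times angle).
In Python, from plant import read_state, get_image, camera_params, sign_off, grip_point_offset gives the robot as it stands.
- The arm moves only by the shell command python3 -m pendant 'ROWS' [FORCE]. ROWS is JSON, a list of rows, each an object of numbers: "tx", "ty", "tz": the shift along the world's x, y, z in mm; "spin": the turn about the world's z in rad; "gripper": the opening in per cent of the stroke, from 0 (shut) to 100 (fully open). A call has 1 to 20 rows; each row is the pose to reach, as a shift and turn from the pose commanded when the call began; what a row does not reach only later rows make up. A row lasts 1/8 s, in which the tool goes at most 62.5 mm and 10.7 degrees, less where a joint would pass 70% of its speed; a pose out of reach is approached as far as the arm can. A call with a gripper value outside its range is refused whole. The fingers move at their own pace and stop on an object; FORCE is the grip in N (left out, the last holds). Time passes only in rows, so rows that repeat a pose let the fingers close. It gives the time, the measured TCP pose, the force, the opening and the grip force at its end, in the units of the state.
- read_state(): the state, without advancing time (a new reading comes with each control period).
- get_image(name): name is "scene" or "top" or "wrist"; returns (picture, depth): 480x640x3 uint8, red, green, blue; 480x640 float32, m along the optical axis (not along the pixel's ray), 0 where there is no reading.
- camera_params(name): a dict with "fx", "fy", "cx", "cy" (pixels), "world_from_camera" (4x4, takes a point from camera to world coordinates); the wrist camera has in their place "hand_eye" (4x4, takes a point from camera to tool coordinates, whose origin is the TCP and whose axes are the flange's). Camera axes: x right, y down, z forward; pixel columns grow to the right and rows downward; lengths in m; the calibration is good to about 2 mm. The wrist camera is an equidistant fisheye: a pixel r from the principal point sees the ray r / f radians off the axis. A picture is of the moment at which its call begins: read the wrist's pose just before it. camera_params takes no time and is no camera call.
- sign_off(): hands the job in; it is judged then, once.
The state is a dict: "time": time; "joint_positions": joint angles; "joint_vel": joint speeds; "effort": joint torques, N m; "eef_pos": TCP position; "eef_rot": TCP orientation; "ft_force": force on the tool from outside, world axes, zero at the start; "moment": the same for the moment, N m; "opening": finger opening in m; "grip_force": force on a finger pad.
Only numpy, scipy, OpenCV 4.12 (cv2) and the standard library are available. Lean on these libraries where they do the work, as an engineer would, in place of code of your own. Each camera call takes 0.05 s, during which the arm holds its last target. There are 200 camera calls.

## Working session

There is one attempt and no reset: what is moved stays moved. The work goes in short steps, Python scripts to look and compute and a shell command to move; the robot and the scene stay as the last step left them, time stands still between calls to the robot, and variables do not carry over. Pictures are saved under pics/ and viewed, at most 10 in all, crops included, and the job is handed in when it is done.

```bash
mkdir -p pics; ls; python3 - <<'E'
from plant import *
import cv2,numpy as np
s=read_state();print(s)
for n in("top","scene"):
    im,d=get_image(n);cv2.imwrite(f"pics/{n}0.png",im[:,:,::-1]);np.save(f"pics/{n}0.npy",d)
    print(n,camera_params(n))
E
```

```text
pics
{'time': 0.0, 'joint_positions': array([-1.38655845e+00,  4.91520465e-01,  1.55947503e+00,  4.89613727e-06,
        1.09168307e+00, -1.05588550e-01]), 'joint_vel': array([ 3.46109516e-05, -2.27827935e-03, -1.59510181e-03,  5.69192542e-04,
        4.96003876e-04, -8.40336075e-04]), 'effort': array([-2.31476428e-03, -6.12658167e+01, -2.58181232e+01,  6.91869948e-02,
        4.82838694e-02, -1.07860865e-04]), 'eef_pos': array([ 0.1785994 , -0.5986747 ,  0.21407723]), 'eef_rot': array([-3.10759051e+00, -4.53506344e-01,  6.02219821e-05]), 'ft_force': array([ 0.11865963,  0.12394764, -0.77875504]), 'moment': array([-2.61028287e-05,  1.37612331e-02,  3.37039589e-02]), 'grip_force': 0.0, 'opening': 0.09513488276474825}
top {'fx': 551.2885509405764, 'fy': 551.2885509405764, 'cx': 317.0390525982004, 'cy': 244.94963745253182, 'world_from_camera': array([[ 0.01594753, -0.99972306,  0.01730573,  0.62471713],
       [-0.99974042, -0.01622469, -0.01599518,  0.10489712],
       [ 0.01627153, -0.01704616, -0.99972229,  1.02702385],
       [ 0.        ,  0.        ,  0.        ,  1.        ]])}
scene {'fx': 437.3532377411878, 'fy': 437.3532377411878, 'cx': 318.3484880772866, 'cy': 244.45372525166255, 'world_from_camera': array([[-0.0729574 ,  0.53745993, -0.84012739,  1.23903523],
       [ 0.99713136,  0.02228391, -0.07233594,  0.17448314],
       [-0.02015635, -0.84299481, -0.53754393,  0.47579124],
       [ 0.        ,  0.        ,  0.        ,  1.        ]])}
```

View pics/top0.png

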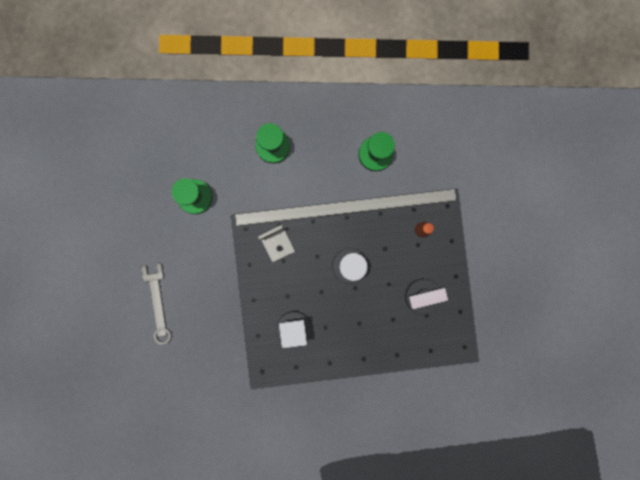

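View pics/scene0.png

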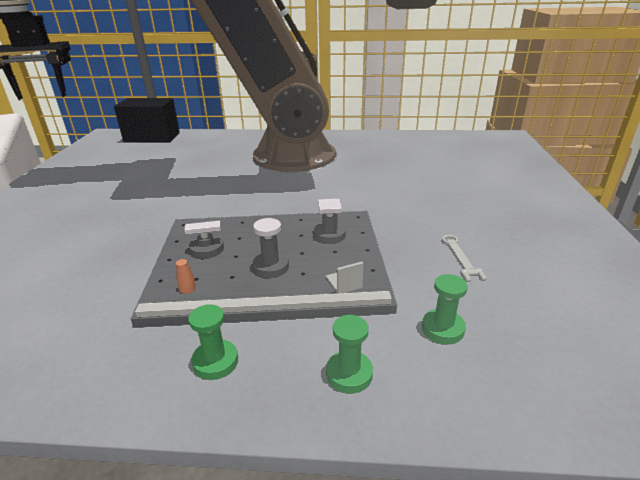

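Top view: round cap at (353,267), bar (428,299), square (293,334); nozzle (426,229) and bracket (278,245) on the plate, three green look-alikes off it, wrench at left. Scene view agrees.

```bash
cat > h.py <<'E'
import cv2,numpy as np
from plant import *
def ray(c,u,v,z):
    T=c["world_from_camera"];d=T[:3,:3]@[(u-c["cx"])/c["fx"],(v-c["cy"])/c["fy"],1];o=T[:3,3]
    return o+d*(z-o[2])/d[2]
S={"top":{"round":(353,267),"bar":(428,299),"square":(293,334)},"scene":{"round":(267,227),"bar":(203,227),"square":(329,204)}}
H={"round":.110,"bar":.075,"square":.092}
E
python3 - <<'E'
from h import *
for n in S:
    im=cv2.imread(f"pics/{n}0.png");d=np.load(f"pics/{n}0.npy");c=camera_params(n)
    g=cv2.cvtColor(im,cv2.COLOR_BGR2GRAY)
    for k,(u,v) in S[n].items():
        m=(g>(185)).astype(np.uint8);_,L,st,ce=cv2.connectedComponentsWithStats(m)
        i=L[v,u];b=L==i;x,y=ce[i];D=np.median(d[b])
        P=c["world_from_camera"]@[(x-c["cx"])/c["fx"]*D,(y-c["cy"])/c["fy"]*D,D,1]
        r=cv2.minAreaRect(np.argwhere(b)[:,::-1].astype(np.float32))
        print(n,k,g[v,u],st[i,4],ce[i].round(1),"plane",ray(c,x,y,H[k]).round(4),"depth",P[:3].round(4),r)
        if n=="top":
            q=[ray(c,*p,H[k])[:2] for p in cv2.boxPoints(r)]
            print([ (round(float(np.linalg.norm(q[j+1]-q[j])),4),round(float(np.degrees(np.arctan2(*(q[j+1]-q[j])[::-1]))),1)) for j in (0,1)])
E
```

```text
top round 201 503 [352.9 266.4] plane [0.6058 0.0299 0.11  ] depth [0.6059 0.03   0.1111] ((353.0, 266.5), (25.0, 24.0), 90.0)
[(0.04, -89.1), (0.0416, -179.2)]
top bar 194 337 [428. 298.] plane [ 0.5525 -0.1038  0.075 ] depth [ 0.5526 -0.1035  0.0762] ((428.1471252441406, 298.0882568359375), (9.943960189819336, 34.1975212097168), 75.96376037597656)
[(0.0594, -75.2), (0.0172, -165.2)]
top square 201 526 [292.3 333.8] plane [0.49   0.1293 0.092 ] depth [0.4902 0.1293 0.0929] ((292.4076843261719, 333.76153564453125), (22.946426391601562, 22.94642448425293), 82.87498474121094)
[(0.0388, -82.1), (0.0387, -171.9)]
scene round 217 284 [266.6 224.5] plane [0.6086 0.0335 0.11  ] depth [0.6072 0.0332 0.1092] ((267.0, 224.5), (26.0, 13.0), 0.0)
scene bar 222 203 [202.1 225. ] plane [ 0.5549 -0.0996  0.075 ] depth [ 0.5533 -0.1002  0.0741] ((201.99998474121094, 225.0), (5.742440223693848, 34.675506591796875), 83.6598129272461)
scene square 215 225 [329.3 203.6] plane [0.4935 0.1332 0.092 ] depth [0.4918 0.1331 0.0911] ((329.5, 203.5), (10.335075378417969, 22.54925537109375), 86.633544921875)
```

```bash
python3 -m pendant '[{"tx":428,"ty":631,"tz":0,"gripper":0},{"tx":428,"ty":631,"tz":0,"gripper":0},{"tx":428,"ty":631,"tz":0,"gripper":0},{"tx":428,"ty":631,"tz":0,"gripper":0},{"tx":428,"ty":631,"tz":0,"gripper":0},{"tx":428,"ty":631,"tz":0,"gripper":0},{"tx":428,"ty":631,"tz":0,"gripper":0},{"tx":428,"ty":631,"tz":0,"gripper":0},{"tx":428,"ty":631,"tz":0,"gripper":0},{"tx":428,"ty":631,"tz":0,"gripper":0},{"tx":428,"ty":631,"tz":0,"gripper":0},{"tx":428,"ty":631,"tz":0,"gripper":0},{"tx":428,"ty":631,"tz":0,"gripper":0},{"tx":428,"ty":631,"tz":-20,"gripper":0},{"tx":428,"ty":631,"tz":-50,"gripper":0},{"tx":428,"ty":631,"tz":-70,"gripper":0},{"tx":428,"ty":631,"tz":-70,"gripper":0},{"tx":428,"ty":631,"tz":-70,"gripper":0}]' 10
python3 - <<'E'
from h import *
s=read_state();im,d=get_image("wrist");cv2.imwrite("pics/w1.png",im[:,:,::-1]);np.save("pics/w1.npy",d);print(s["eef_pos"],s["eef_rot"],camera_params("wrist"))
E
```

```text
[ 0.17857118 -0.59872653  0.21412896] [-3.10771235e+00 -4.53495351e-01  8.95770056e-05] {'fx': 371.64829954431775, 'fy': 371.64829954431775, 'cx': 321.54778025139234, 'cy': 233.81682092507793, 'hand_eye': array([[ 2.11263048e-04, -9.59612375e-01, -2.81325514e-01,
         7.93597243e-02],
       [ 9.99999590e-01, -4.50984533e-05,  9.04788164e-04,
         7.96920456e-04],
       [-8.80933264e-04, -2.81325590e-01,  9.59611972e-01,
        -1.69811683e-01],
       [ 0.00000000e+00,  0.00000000e+00,  0.00000000e+00,
         1.00000000e+00]])}schema error: expected keys tx, ty, tz, spin, gripper
```

View pics/w1.png

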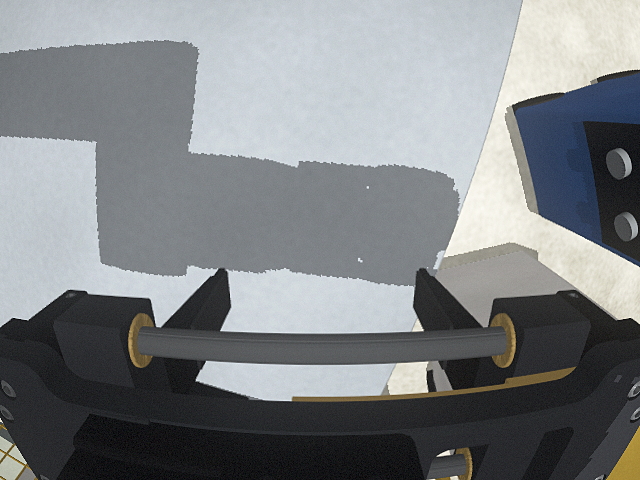

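The move was refused because every row needs all five keys. The wrist picture is therefore still of the start pose: open fingers, bare table. I'll resend it with complete rows.

```bash
python3 -m pendant '[{"tx":428,"ty":631,"tz":0,"spin":0,"gripper":0},{"tx":428,"ty":631,"tz":0,"spin":0,"gripper":0},{"tx":428,"ty":631,"tz":0,"spin":0,"gripper":0},{"tx":428,"ty":631,"tz":0,"spin":0,"gripper":0},{"tx":428,"ty":631,"tz":0,"spin":0,"gripper":0},{"tx":428,"ty":631,"tz":0,"spin":0,"gripper":0},{"tx":428,"ty":631,"tz":0,"spin":0,"gripper":0},{"tx":428,"ty":631,"tz":0,"spin":0,"gripper":0},{"tx":428,"ty":631,"tz":0,"spin":0,"gripper":0},{"tx":428,"ty":631,"tz":0,"spin":0,"gripper":0},{"tx":428,"ty":631,"tz":0,"spin":0,"gripper":0},{"tx":428,"ty":631,"tz":0,"spin":0,"gripper":0},{"tx":428,"ty":631,"tz":0,"spin":0,"gripper":0},{"tx":428,"ty":631,"tz":-20,"spin":0,"gripper":0},{"tx":428,"ty":631,"tz":-50,"spin":0,"gripper":0},{"tx":428,"ty":631,"tz":-70,"spin":0,"gripper":0},{"tx":428,"ty":631,"tz":-70,"spin":0,"gripper":0},{"tx":428,"ty":631,"tz":-70,"spin":0,"gripper":0}]' 10
python3 - <<'E'
from h import *
s=read_state();im,d=get_image("wrist");cv2.imwrite("pics/w2.png",im[:,:,::-1]);np.save("pics/w2.npy",d);print(s["eef_pos"],s["eef_rot"],s["opening"],s["time"])
E
```

```text
time: 2.4
eef_pos: [0.6068, 0.0316, 0.1455]
eef_rot: [3.108, 0.453, 0.001]
ft_force: [0.4, -0.3, 0.5]
opening: 0.0004
grip_force: 0.0
[0.60684577 0.03159239 0.14548182] [3.10846523e+00 4.52918234e-01 1.19827627e-03] 0.0003858068907967048 2.4
```

View pics/w2.png

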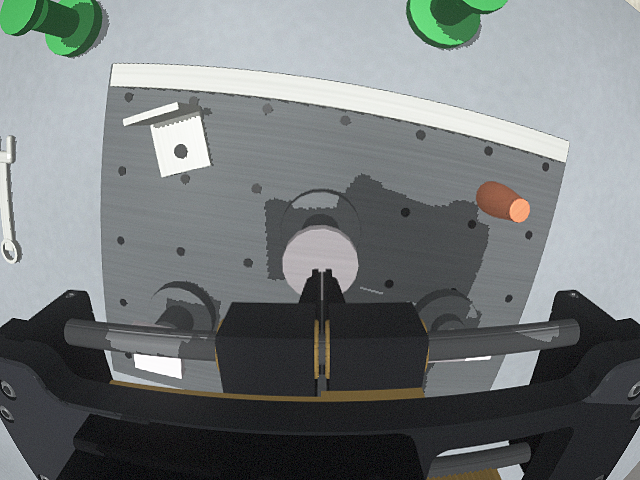

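The closed fingers are over the round cap (about 320,262), and the space around it is clear. Descending to 4 mm below nominal contact to check the force.

```bash
python3 -m pendant '[{"tx":0,"ty":0,"tz":-15,"spin":0,"gripper":0},{"tx":0,"ty":0,"tz":-26,"spin":0,"gripper":0},{"tx":0,"ty":0,"tz":-31,"spin":0,"gripper":0},{"tx":0,"ty":0,"tz":-33,"spin":0,"gripper":0},{"tx":0,"ty":0,"tz":-34,"spin":0,"gripper":0},{"tx":0,"ty":0,"tz":-35,"spin":0,"gripper":0},{"tx":0,"ty":0,"tz":-35,"spin":0,"gripper":0}]'
python3 -m pendant '[{"tx":0,"ty":0,"tz":-1,"spin":0,"gripper":0},{"tx":0,"ty":0,"tz":-2,"spin":0,"gripper":0},{"tx":0,"ty":0,"tz":-3,"spin":0,"gripper":0},{"tx":0,"ty":0,"tz":-3,"spin":0,"gripper":0}]'
```

```text
time: 3.32
eef_pos: [0.6068, 0.0321, 0.1099]
eef_rot: [3.108, 0.454, 0.001]
ft_force: [-0.1, 0.3, 1.6]
opening: 0.0003
grip_force: 0.7
time: 3.82
eef_pos: [0.6067, 0.0321, 0.1066]
eef_rot: [3.109, 0.454, 0.0]
ft_force: [0.8, -0.1, 3.0]
opening: 0.0007
grip_force: 1.2
```

```bash
python3 -m pendant '[{"tx":0,"ty":0,"tz":-1,"spin":0,"gripper":0},{"tx":0,"ty":0,"tz":-2,"spin":0,"gripper":0},{"tx":0,"ty":0,"tz":-3,"spin":0,"gripper":0},{"tx":0,"ty":0,"tz":-4,"spin":0,"gripper":0},{"tx":0,"ty":0,"tz":-4,"spin":0,"gripper":0}]'
```

```text
time: 4.45
eef_pos: [0.6067, 0.032, 0.1026]
eef_rot: [3.109, 0.454, 0.0]
ft_force: [2.0, 0.2, 2.8]
opening: 0.0008
grip_force: 1.2
```

```bash
python3 -m pendant '[{"tx":0,"ty":0,"tz":10,"spin":0,"gripper":0},{"tx":0,"ty":0,"tz":40,"spin":0,"gripper":0},{"tx":-25,"ty":-60,"tz":45,"spin":0,"gripper":0},{"tx":-53,"ty":-120,"tz":45,"spin":0,"gripper":0},{"tx":-53,"ty":-134,"tz":30,"spin":0,"gripper":0},{"tx":-53,"ty":-134,"tz":10,"spin":0,"gripper":0},{"tx":-53,"ty":-134,"tz":0,"spin":0,"gripper":0},{"tx":-53,"ty":-134,"tz":0,"spin":0,"gripper":0},{"tx":-53,"ty":-134,"tz":0,"spin":0,"gripper":0}]'
python3 - <<'E'
from h import *
s=read_state();im,d=get_image("wrist");cv2.imwrite("pics/w3.png",im[:,:,::-1]);print(s["eef_pos"])
E
```

```text
time: 5.58
eef_pos: [0.554, -0.1016, 0.103]
eef_rot: [3.108, 0.455, 0.001]
ft_force: [-0.5, -0.3, 0.1]
opening: 0.0003
grip_force: 0.0
[ 0.55400977 -0.10155368  0.1030413 ]
```

View pics/w3.png

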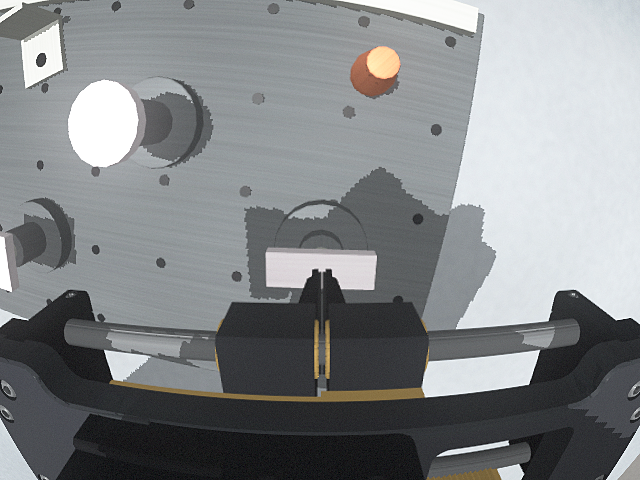

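The fingers line up with the bar cap (266–377, 250–290) and sit centred along it. Checking the across-bar offset by casting rays.

```bash
cat >> h.py <<'E'
from scipy.spatial.transform import Rotation as R
def wray(p,rot,u,v,z):
    c=camera_params("wrist");x,y=u-c["cx"],v-c["cy"];r=np.hypot(x,y);a=r/c["fx"]
    d=np.array([np.sin(a)*x/r,np.sin(a)*y/r,np.cos(a)]);h=c["hand_eye"];M=R.from_rotvec(rot).as_matrix()
    o=p+M@h[:3,3];d=M@h[:3,:3]@d;return o+d*(z-o[2])/d[2]
E
python3 - <<'E'
from h import *
im=cv2.imread("pics/w3.png");g=im[:,:,1].astype(int)
print("col300",g[240:302:2,290]);print("col350",g[240:302:2,350])
s=read_state();Mt=R.from_rotvec(s["eef_rot"]).as_matrix()
for v in (250,258,262,290):
  P=wray(s["eef_pos"],s["eef_rot"],321.5,v,.075);print(v,P.round(4),(Mt.T@(P-s["eef_pos"])).round(4))
E
```

```text
col300 [ 94  94  99  95 144 156 164 218 215 211 216 218 214 220 212 214 213 213
 209 211 213 211 214 216  83  88 165 155 145 154  86]
col350 [ 99  99  99 102  90 158 156 181 220 216 216 217 219 218 221 219 219 217
 218 214 214 213 216 217 233 100  95  93  98  96  98]
250 [ 0.5656 -0.0992  0.075 ] [0.0118 0.001  0.0282]
258 [ 0.561  -0.1005  0.075 ] [0.007  0.001  0.0282]
262 [ 0.5587 -0.1012  0.075 ] [0.0046 0.001  0.0282]
290 [ 0.5419 -0.1063  0.075 ] [-0.013   0.001   0.0282]
```

Top face spans +10 to −12 mm across, 22 mm as specified, so it is centred within 1 mm. Pressing.

```bash
python3 -m pendant '[{"tx":-1,"ty":0,"tz":-14,"spin":0,"gripper":0},{"tx":-1,"ty":0,"tz":-22,"spin":0,"gripper":0},{"tx":-1,"ty":0,"tz":-25,"spin":0,"gripper":0},{"tx":-1,"ty":0,"tz":-27,"spin":0,"gripper":0},{"tx":-1,"ty":0,"tz":-28,"spin":0,"gripper":0},{"tx":-1,"ty":0,"tz":-29,"spin":0,"gripper":0},{"tx":-1,"ty":0,"tz":-30,"spin":0,"gripper":0},{"tx":-1,"ty":0,"tz":-31,"spin":0,"gripper":0},{"tx":-1,"ty":0,"tz":-31,"spin":0,"gripper":0}]'
python3 -m pendant '[{"tx":0,"ty":0,"tz":-1,"spin":0,"gripper":0},{"tx":0,"ty":0,"tz":-2,"spin":0,"gripper":0},{"tx":0,"ty":0,"tz":-3,"spin":0,"gripper":0},{"tx":0,"ty":0,"tz":-4,"spin":0,"gripper":0},{"tx":0,"ty":0,"tz":-4,"spin":0,"gripper":0}]'
```

```text
time: 6.75
eef_pos: [0.5527, -0.102, 0.0716]
eef_rot: [3.109, 0.454, 0.0]
ft_force: [-1.4, -0.1, 2.9]
opening: 0.0008
grip_force: 1.2
time: 7.38
eef_pos: [0.5527, -0.102, 0.0675]
eef_rot: [3.109, 0.454, 0.0]
ft_force: [-0.9, 0.1, 1.6]
opening: 0.0003
grip_force: 1.0
```

```bash
python3 -m pendant '[{"tx":0,"ty":0,"tz":10,"spin":0,"gripper":0},{"tx":0,"ty":0,"tz":50,"spin":0,"gripper":0},{"tx":0,"ty":0,"tz":90,"spin":0,"gripper":0},{"tx":-15,"ty":58,"tz":90,"spin":0,"gripper":0},{"tx":-30,"ty":116,"tz":90,"spin":0,"gripper":0},{"tx":-45,"ty":174,"tz":90,"spin":0,"gripper":0},{"tx":-61,"ty":233,"tz":90,"spin":0,"gripper":0},{"tx":-61,"ty":233,"tz":75,"spin":0,"gripper":0},{"tx":-61,"ty":233,"tz":52,"spin":0,"gripper":0},{"tx":-61,"ty":233,"tz":52,"spin":0,"gripper":0},{"tx":-61,"ty":233,"tz":52,"spin":0,"gripper":0}]'
python3 - <<'E'
from h import *
s=read_state();im,d=get_image("wrist");cv2.imwrite("pics/w4.png",im[:,:,::-1]);print(s["eef_pos"])
E
```

```text
time: 8.75
eef_pos: [0.4921, 0.1305, 0.1202]
eef_rot: [3.109, 0.452, 0.001]
ft_force: [0.3, -0.2, 0.4]
opening: 0.0002
grip_force: 0.0
[0.49209318 0.13045033 0.12017381]
```

View pics/w4.png

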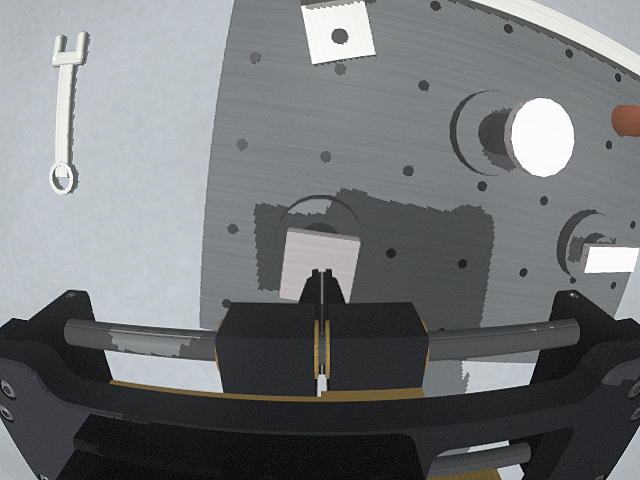

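The fingers are over the square cap (centre about 320,268). Pressing.

```bash
python3 -m pendant '[{"tx":0,"ty":0,"tz":-14,"spin":0,"gripper":0},{"tx":0,"ty":0,"tz":-22,"spin":0,"gripper":0},{"tx":0,"ty":0,"tz":-25,"spin":0,"gripper":0},{"tx":0,"ty":0,"tz":-27,"spin":0,"gripper":0},{"tx":0,"ty":0,"tz":-28,"spin":0,"gripper":0},{"tx":0,"ty":0,"tz":-29,"spin":0,"gripper":0},{"tx":0,"ty":0,"tz":-30,"spin":0,"gripper":0},{"tx":0,"ty":0,"tz":-31,"spin":0,"gripper":0},{"tx":0,"ty":0,"tz":-31,"spin":0,"gripper":0}]'
python3 -m pendant '[{"tx":0,"ty":0,"tz":-1,"spin":0,"gripper":0},{"tx":0,"ty":0,"tz":-2,"spin":0,"gripper":0},{"tx":0,"ty":0,"tz":-3,"spin":0,"gripper":0},{"tx":0,"ty":0,"tz":-4,"spin":0,"gripper":0},{"tx":0,"ty":0,"tz":-4,"spin":0,"gripper":0}]'
```

```text
time: 9.93
eef_pos: [0.4916, 0.1311, 0.0886]
eef_rot: [3.109, 0.454, -0.0]
ft_force: [-1.4, -0.9, 2.1]
opening: 0.0008
grip_force: 1.1
time: 10.55
eef_pos: [0.4916, 0.1311, 0.0845]
eef_rot: [3.109, 0.454, -0.0]
ft_force: [-0.8, 0.9, 1.4]
opening: 0.001
grip_force: 0.9
```

```bash
python3 -m pendant '[{"tx":0,"ty":0,"tz":10,"spin":0,"gripper":0},{"tx":0,"ty":0,"tz":60,"spin":0,"gripper":0},{"tx":0,"ty":0,"tz":120,"spin":0,"gripper":0},{"tx":0,"ty":0,"tz":130,"spin":0,"gripper":0},{"tx":-140,"ty":-630,"tz":130,"spin":0,"gripper":0},{"tx":-140,"ty":-630,"tz":130,"spin":0,"gripper":0},{"tx":-140,"ty":-630,"tz":130,"spin":0,"gripper":0},{"tx":-140,"ty":-630,"tz":130,"spin":0,"gripper":0},{"tx":-140,"ty":-630,"tz":130,"spin":0,"gripper":0},{"tx":-140,"ty":-630,"tz":130,"spin":0,"gripper":0},{"tx":-140,"ty":-630,"tz":130,"spin":0,"gripper":0},{"tx":-140,"ty":-630,"tz":130,"spin":0,"gripper":0},{"tx":-140,"ty":-630,"tz":130,"spin":0,"gripper":0},{"tx":-140,"ty":-630,"tz":130,"spin":0,"gripper":0},{"tx":-140,"ty":-630,"tz":130,"spin":0,"gripper":0},{"tx":-140,"ty":-630,"tz":130,"spin":0,"gripper":0},{"tx":-140,"ty":-630,"tz":130,"spin":0,"gripper":0},{"tx":-140,"ty":-630,"tz":130,"spin":0,"gripper":0}]'
python3 - <<'E'
from h import *
for n in S:
    im,d=get_image(n);cv2.imwrite(f"pics/{n}1.png",im[:,:,::-1]);c=camera_params(n)
    d0=np.load(f"pics/{n}0.npy");g0=cv2.imread(f"pics/{n}0.png",0);g1=cv2.imread(f"pics/{n}1.png",0)
    for k,(u,v) in S[n].items():
        o=[]
        for g,dd in((g0,d0),(g1,d)):
            _,L,st,ce=cv2.connectedComponentsWithStats((g>185).astype(np.uint8))
            w=L[v-6:v+10,u-4:u+5];i=np.bincount(w[w>0]).argmax();D=np.median(dd[L==i]);x,y=ce[i]
            o.append((c["world_from_camera"]@[(x-c["cx"])/c["fx"]*D,(y-c["cy"])/c["fy"]*D,D,1])[:3])
        print(n,k,"change mm",((o[1]-o[0])*1000).round(1))
E
```

```text
time: 12.8
eef_pos: [0.3523, -0.4977, 0.215]
eef_rot: [3.108, 0.456, 0.0]
ft_force: [0.2, 0.3, 0.7]
opening: 0.0004
grip_force: 0.0
top round change mm [-0.2 -0.2 -7.9]
top bar change mm [-0.1 -0.1 -7.9]
top square change mm [ 0.  -0.1 -7.5]
scene round change mm [ 0.1  0.1 -7.7]
scene bar change mm [-0.1  0.1 -7.8]
scene square change mm [-0.3  0.6 -7.8]
```

View pics/scene1.png

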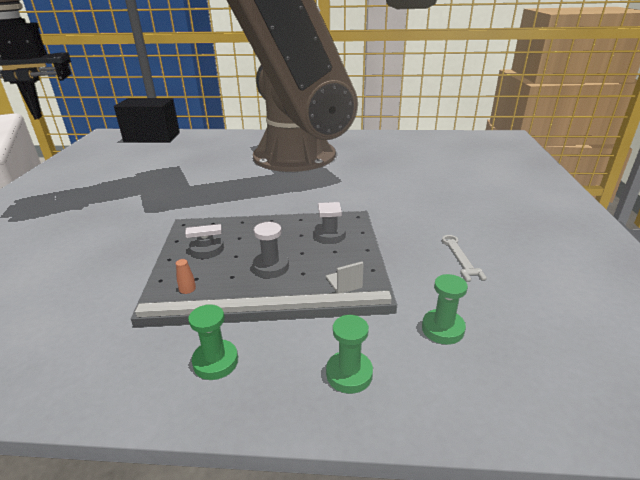

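All three caps (267,231; 203,231; 329,210) are down 7.5–8 mm. The posts and bystanders haven't moved, and the arm is clear.

```bash
python3 -c "from plant import sign_off;print(sign_off())"
```

```text
the job is handed in; nothing more can be done
None
```

I touched off the round, bar and square posts in that order, leaving each cap about 7.5–8 mm down its 15 mm travel; the posts and bystanders stayed in place, the arm is clear, and I handed the job in at about 13 s.

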